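# Open the child-proof bottle of silver dip

## Robot

A 7-joint arm with a two-finger parallel gripper is mounted at the origin on a cart in front of the work surface, level with it; the furniture and walls round the work are solid. World frame = base frame: x ahead of the robot, y to its left, z up, the work surface at z = 0. Lengths are in m, angles in rad, forces in N, time in s.
With the tool pointing down it reaches from about 0.4 to 0.9 m from the base axis. Payload 5.5 kg.
Tool frame: the origin (TCP) lies midway between the tips of the shut fingers; the grasp point (between the pads) lies 19 mm behind it (manip.grip_depth is the distance from the TCP to the grasp point, in m); z points along the fingers, y is the line along which they close (so a half turn about z gives the same grasp; the last joint's range is limited). The gripper opens to 92 mm and grips with 3 to 60 N. Pads are 19 mm wide; open, the fingers measure 130 mm over their backs; the gripper's body (75 mm by 190 mm) begins 47 mm behind the grasp point.
Start: joints at [1.494, 0.501, -0.427, 1.55, 0.221, 1.138, -0.21], TCP at [0.217, -0.613, 0.227] pointing down, gripper open.
Joint ranges: [-2.88, 2.88], [-0.31, 2.03], [-1.54, 1.56], [0.2, 2.42], [-1.41, 4.55], [0.19, 2.02], [-2.57, 2.57]. Speed limits (rad/s): [2.57, 2.57, 3.14, 3.14, 3.14, 3.14, 3.14].

## Interface

Orientations are given as a unit quaternion [x, y, z, w].
In Python, from bench import manip, effector, viewer gives the robot as it stands. Calls block until the motion is done:
- manip.move_pose(position, orientation): joint-space move of the TCP to a pose.
- manip.servo_line(position, ori=None, vel=0.15): straight line of the TCP; ori=None keeps the orientation; vel is the mean speed in m/s.
- manip.movej(angles): joint-space move.
- effector.open_jaws() and effector.close(f_grip=None): open the fingers fully, or close them until they stop; f_grip is the grip in N (None keeps the last).
- manip.sleep(seconds).
- manip.solve_ik(position, orientation): joint angles nearest the present ones, or None.
- viewer.get_image(name): name is "scene" or "top" or "wrist"; returns the picture (384x512x3 uint8, red, green, blue); there is no depth.
- viewer.get_calibration(name): a dict with "vfov" (degrees; the focal length in pixels is half the picture's height over the tangent of half this angle, whatever the lens; pixels are square), "cx", "cy" (the principal point, pixels), "eye" and "attitude" of the camera in the world. Camera axes: x right, y down, z forward; pixel columns grow to the right and rows downward; lengths in m; the calibration is good to about 2 mm. The wrist camera is an equidistant fisheye: a pixel r from the principal point sees the ray r / f radians off the axis. A picture is of the moment at which its call begins: read the wrist's pose just before it. get_calibration takes no time and is no camera call; for the wrist camera it gives the pose at the moment of the call.
A pose or a line that the arm cannot do raises manip.PlanningError and nothing moves.
- manip.hand_in(): hands the job in; it is judged then, once.
Readings, each from a call of its own:
- manip.current_clock(): time.
- manip.current_q(): joint angles.
- manip.current_joint_velocities(): joint speeds.
- manip.current_tau(): joint torques, N m.
- manip.current_tool_pos(): TCP position.
- manip.current_tcp_rot(): TCP orientation.
- manip.current_force(): force on the tool from outside, world axes, zero at the start.
- manip.current_wrist_torque(): the same for the moment, N m.
- manip.current_finger_gap(): finger opening in m.
- manip.current_gripper_force(): force on a finger pad.
Only numpy, scipy, OpenCV 4.12 (cv2) and the standard library are available. Lean on these libraries where they do the work, as an engineer would, in place of code of your own. Each camera call takes 0.05 s, during which the arm holds its last target. There are 200 camera calls.

## Task

Take the child-proof cap off the squat bottle in the weighted stand: press the cap down firmly, but not brutally, against its spring until it bottoms, keep it pressed while you turn it anticlockwise to its stop, then lift it off. Set the cap down, not dropped, right way up and wholly on the work board, let go of it, and leave the ring jar and the glue bottle where they are.

Things in the scene. Friction and masses are not known exactly. Their poses are not given: they have to be found in the camera images.
- cap: Grey ribbed round cap on the bottle, 54 mm across, 29 mm high, 40 to 65 g. Origin: centre of its underside, z towards its closed top. Three lugs inside its rim are caught under a flange of the bottle neck, each behind a locking tooth. Pressed deep enough it turns anticlockwise (from above) about 56 degrees to a firm stop; not deep enough, it turns only about 4 degrees and locks.
- cap_top (a point): Centre of the cap's flat top, 29 mm above its underside; a thin raised bar crosses it. A spring pushes the cap up with about 5 N, plus 0.5 N per mm pressed. The teeth let go after 2.5 to 10.5 mm (hidden, differs each time); 1.5 mm deeper the cap bottoms hard. 15 N of pressing read at the tool means bottomed, 22 N is safe, over 30 N between cap and bottle is too much.
- neck (a point): Point on the bottle's axis at the underside of the locked cap, 81 mm above the table. Turned 45 degrees from its start up to the stop, the cap's lugs stand in the gaps of the flange, and it lifts straight off (the spring lifts the first few mm); it is clear of the neck's flange 15 mm, and of the spring's white plunger 30 mm, above its start height.
- bottle: Squat amber bottle, 68 mm across, in a round dark steel stand 94 mm across, fixed to the table. Origin: centre of the stand's underside on the table, z up along the axis of bottle and cap. The bottle's shoulder is 63 mm above the origin, 18 mm under the rim of the locked cap. The cap has 2 mm of play sideways on the neck; pushing it sideways against the neck counts as force too.
- work_board: White flat board, 168 mm (its x) by 252 mm (its y) by 8 mm thick, fixed, lying on the table. Origin: centre of its underside, so its top is 8 mm above.
- ring_jar: Glass jar of rings with a cork, 44 mm across, 63 mm high, a bystander. Origin: centre of its underside.
- glue_bottle: Glue bottle with a pointed top, 30 mm across, 90 mm high, a bystander. Origin: centre of its underside.
Mind the look-alikes: they are no part of the job. There is more than one size of the cap; the job needs the middle-sized.

How it is judged:
By the outcome, as a careful person would: the job done as asked, in the order asked, and still so for the second after the job is handed in, with the robot touching nothing.
It also fails if it takes over 61 s, if anything falls off the work surface, if the arm or the gripper's body presses on something with over 40 N, if the wrist force passes 120 N, or if a joint passes its speed limit or range.

## Working session

There is one attempt and no reset: what is moved stays moved. The work goes in short steps, each a Python script; the robot and the scene stay as the last script left them, time stands still between calls to the robot, and variables do not carry over. Pictures are saved under pics/ and viewed, at most 10 in all, crops included, and the job is handed in when it is done.

```bash
mkdir -p pics; ls; python3 - <<'E'
from bench import manip, effector, viewer
import cv2, numpy as np
for n in ("scene","top"):
    im=viewer.get_image(n); c=viewer.get_calibration(n); print(n,c)
    cv2.imwrite(f"pics/{n}0.png",im[:,:,::-1])
print(manip.current_clock(),manip.current_tcp_rot(),manip.current_force())
E
```

```text
pics
scene {'vfov': 56.75754791939297, 'cx': 253.76916956464052, 'cy': 196.81087866461314, 'eye': array([-0.11109676,  0.58281975,  0.442936  ]), 'attitude': array([-0.40144964,  0.73083209, -0.488395  ,  0.25727994])}
top {'vfov': 44.67936628978058, 'cx': 251.79105880398356, 'cy': 190.9751898993468, 'eye': array([0.4795919 , 0.15881442, 1.02477447]), 'attitude': array([ 0.71438132, -0.69867781,  0.02715004, -0.02777638])}
0.1 [ 9.85597255e-01  1.69107420e-01 -1.27744717e-04 -8.45614929e-04] [ 0.13354842 -1.07607209 -0.58637167]
```

View pics/scene0.png

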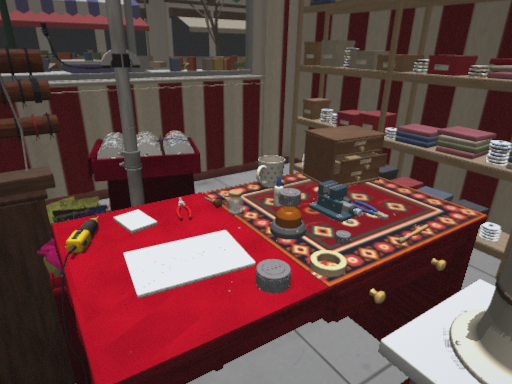

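View pics/top0.png

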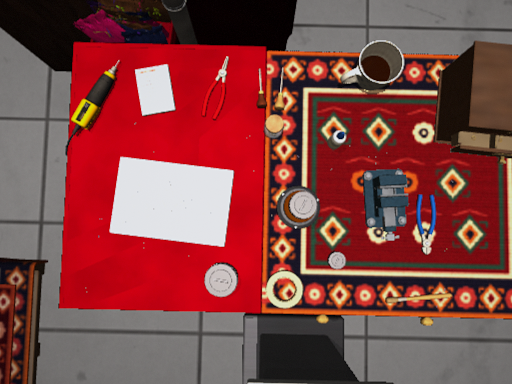

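In the scene view the amber bottle and its stand are at (288,222), with the grey cap at (290,197). In the top view the candidate grey caps are at (303,205) on the bottle, (221,280) loose and larger, and (337,260) loose and small. The one on the bottle fits, being the middle size and on the amber bottle in the stand. The jar is at (274,125) and the glue bottle at (340,137). The board is the large white one at (172,201); the small white sheet at (155,90) is not it.

```bash
cat > h.py <<'E'
import numpy as np, cv2
from scipy.spatial.transform import Rotation as R
def ray(c,u,v,H=384):
    f=H/2/np.tan(np.radians(c["vfov"])/2)
    return R.from_quat(c["attitude"]).apply([(u-c["cx"])/f,(v-c["cy"])/f,1.])
def plane(c,u,v,z):
    d=ray(c,u,v); e=np.asarray(c["eye"]); return e+d*(z-e[2])/d[2]
def proj(c,p):
    f=192/np.tan(np.radians(c["vfov"])/2); q=R.from_quat(c["attitude"]).inv().apply(np.asarray(p)-c["eye"])
    return q[:2]/q[2]*f+[c["cx"],c["cy"]]
E
python3 - <<'E'
from h import *
from bench import viewer
ims={n:cv2.imread(f"pics/{n}0.png") for n in("scene","top")}
cs={n:viewer.get_calibration(n) for n in ims}
def blobs(n,mask,x0,y0,x1,y1,lo=60):
    m=np.zeros(mask.shape,np.uint8); m[y0:y1,x0:x1]=mask[y0:y1,x0:x1]*255
    m=cv2.morphologyEx(m,cv2.MORPH_CLOSE,np.ones((3,3)))
    k=cv2.findContours(m,cv2.RETR_EXTERNAL,cv2.CHAIN_APPROX_NONE)[0]
    return [q for q in k if cv2.contourArea(q)>lo]
t=ims["top"]; hsv=cv2.cvtColor(t,cv2.COLOR_BGR2HSV)
grey=(hsv[...,1]<70)&(hsv[...,2]>90)
for nm,b,z in(("bottlecap",(280,185,325,230),.11),("big",(195,255,245,305),.03),("small",(325,248,350,272),.02)):
    for q in blobs("top",grey,*b):
        (u,v),r=cv2.minEnclosingCircle(cv2.convexHull(q)); e=cv2.fitEllipse(q)
        p=plane(cs["top"],u,v,z); d=np.linalg.norm(plane(cs["top"],u+r,v,z)-p)*2
        print(nm,(u,v,r),e,p.round(4),"dia",d, plane(cs["top"],*e[0],z).round(4))
w=(hsv[...,1]<40)&(hsv[...,2]>170)
for q in blobs("top",w,95,145,245,260,3000):
    bx=cv2.boxPoints(cv2.minAreaRect(q)); print("board",[plane(cs["top"],*x,.008).round(3)[:2] for x in bx])
cs0=cs["scene"]
a=cv2.resize(t[180:280,270:370],(400,400),interpolation=cv2.INTER_CUBIC)
b=cv2.resize(ims["scene"][170:250,250:330],(400,400),interpolation=cv2.INTER_CUBIC)
cv2.imwrite("pics/crop1.png",np.hstack([a,b]))
E
```

```text
bottlecap (298.9004211425781, 206.24429321289062, 22.102680206298828) ((298.3875732421875, 206.15286254882812), (36.380619049072266, 38.43386459350586), 5.957773685455322) [0.5229 0.0675 0.11  ] dia 0.086590775251326 [0.523  0.0685 0.11  ]
big (220.1984100341797, 279.3518371582031, 16.882314682006836) ((220.52967834472656, 279.70208740234375), (31.78396224975586, 32.312286376953125), 0.12178653478622437) [0.369  0.2229 0.03  ] dia 0.07106029025485627 [0.3683 0.2222 0.03  ]
small (336.79669189453125, 260.47802734375, 8.927497863769531) ((336.6740417480469, 260.10150146484375), (16.17852210998535, 16.99333953857422), 108.80180358886719) [ 0.4132 -0.0239  0.02  ] dia 0.038072572939836784 [ 0.414  -0.0237  0.02  ]
board [array([0.462, 0.468]), array([0.63 , 0.455]), array([0.604, 0.202]), array([0.437, 0.218])]
```

View pics/crop1.png

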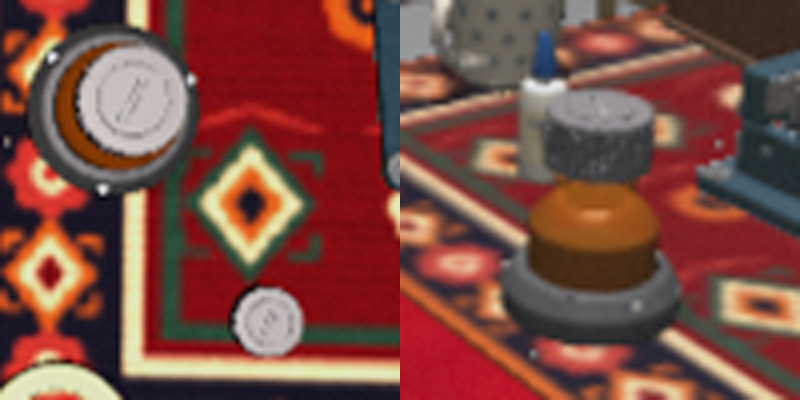

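The crop confirms it. The cap on the amber bottle in the stand is about 28 px across (54 mm) and centred at top (303.5,204.5). The loose caps measure about 71 mm and 38 mm, so they are the decoys. Next I refine its position, check IK and hover.

```bash
cat >> h.py <<'E'
def down(psi): return np.array([np.cos(psi/2),np.sin(psi/2),0,0])
E
python3 - <<'E'
from h import *
from bench import viewer, manip
ct,cs=viewer.get_calibration("top"),viewer.get_calibration("scene")
t=cv2.cvtColor(cv2.imread("pics/top0.png"),cv2.COLOR_BGR2HSV)
m=((t[...,1]<60)&(t[...,2]>145)).astype(np.uint8)*255
z=np.zeros_like(m); z[186:224,284:324]=m[186:224,284:324]
z=cv2.morphologyEx(cv2.morphologyEx(z,cv2.MORPH_CLOSE,np.ones((5,5))),cv2.MORPH_OPEN,np.ones((5,5)))
q=max(cv2.findContours(z,cv2.RETR_EXTERNAL,cv2.CHAIN_APPROX_NONE)[0],key=cv2.contourArea)
e=cv2.fitEllipse(q); p=plane(ct,*e[0],.110); print("cap top",e,p)
print("scene proj of p",proj(cs,p),"expected ~", (250+600/5-80,170+108/5))
for x in (p,): print("stand proj top",proj(ct,[x[0],x[1],.0]),"scene",proj(cs,[x[0],x[1],0]))
# glue/jar not needed; IK over yaw
for deg in range(-180,180,20):
    out=[]
    for a in (0,30,62):
        s=manip.solve_ik(np.array([p[0],p[1],.083]),down(np.radians(deg+a)))
        out.append(None if s is None else np.round(s,2).tolist())
    h=manip.solve_ik(np.array([.533,.336,.06]),down(np.radians(deg+58)))
    if all(o is not None for o in out): print(deg,out[0],out[2][0],out[2][4:],"place",None if h is None else np.round(h,2)[[0,6]])
E
```

```text
cap top ((302.93988037109375, 204.5317840576172), (25.759584426879883, 26.4013614654541), 94.96644592285156) [0.52638797 0.05962986 0.11      ]
scene proj of p [288.10581469 191.84229165] expected ~ (290.0, 191.6)
stand proj top [297.46918106 206.97313092] scene [285.83928352 230.84425632]
-180 [0.47, 0.59, -0.81, 1.95, 0.57, 0.84, 0.92] 0.76 [1.01, 1.14, 1.68] place [0.2 1.2]
-160 [0.76, 0.92, -1.3, 1.95, 1.01, 1.14, 0.95] 0.76 [1.01, 1.14, 2.03] place [0.2  1.55]
-140 [0.76, 0.92, -1.3, 1.95, 1.01, 1.14, 1.29] -0.82 [-0.62, 0.82, -2.55] place [0.2 1.9]
-120 [0.76, 0.92, -1.3, 1.95, 1.01, 1.14, 1.64] -0.7 [-0.48, 0.77, -2.32] place [0.2  2.25]
-100 [0.76, 0.92, -1.3, 1.95, 1.01, 1.14, 1.99] 0.05 [0.18, 0.73, -2.55] place [-1.09 -2.45]
-80 [-0.84, 0.62, 0.88, 2.0, -0.65, 0.83, -2.56] 0.42 [0.52, 0.82, -2.49] place [-0.78 -2.4 ]
-60 [-0.46, 0.47, 0.37, 1.99, -0.25, 0.73, -2.56] 0.48 [0.58, 0.84, -2.19] place [-0.62 -2.2 ]
-40 [-0.01, 0.46, -0.19, 1.97, 0.12, 0.72, -2.54] 0.53 [0.64, 0.87, -1.89] place [-0.08 -2.34]
-20 [0.42, 0.57, -0.74, 1.96, 0.52, 0.82, -2.52] 0.54 [0.65, 0.87, -1.55] place [-0.06 -2.01]
0 [0.48, 0.59, -0.81, 1.95, 0.58, 0.84, -2.22] 0.51 [0.61, 0.86, -1.17] place [-0.06 -1.65]
20 [0.53, 0.63, -0.89, 1.95, 0.64, 0.87, -1.92] 0.47 [0.57, 0.84, -0.79] place [ 0.2  -1.59]
40 [0.54, 0.63, -0.9, 1.95, 0.65, 0.88, -1.59] 0.46 [0.56, 0.84, -0.43] place [ 0.2  -1.24]
60 [0.51, 0.62, -0.86, 1.95, 0.62, 0.86, -1.21] 0.46 [0.56, 0.83, -0.08] place [ 0.2  -0.89]
80 [0.47, 0.59, -0.81, 1.95, 0.57, 0.84, -0.82] 0.47 [0.57, 0.84, 0.26] place [ 0.13 -0.46]
100 [0.46, 0.59, -0.8, 1.95, 0.57, 0.84, -0.47] 0.48 [0.58, 0.84, 0.6] place [ 0.05 -0.02]
120 [0.46, 0.59, -0.79, 1.95, 0.56, 0.83, -0.12] 0.47 [0.57, 0.84, 0.96] place [0.06 0.31]
140 [0.47, 0.59, -0.8, 1.95, 0.57, 0.84, 0.23] 0.76 [1.01, 1.14, 0.98] place [0.09 0.63]
160 [0.48, 0.59, -0.81, 1.95, 0.58, 0.84, 0.57] 0.76 [1.01, 1.14, 1.33] place [0.2  0.85]
```

```bash
python3 - <<'E'
from h import *
from bench import viewer, manip
o=down(np.radians(60)); p=np.array([.5264,.0596,0])
x=manip.current_tool_pos()
manip.servo_line(np.array([x[0],x[1],.33]),vel=.2)
manip.move_pose(p+[0,0,.30],o)
manip.servo_line(p+[0,0,.20],vel=.15)
c=viewer.get_calibration("wrist"); im=viewer.get_image("wrist"); print(c)
cv2.imwrite("pics/w1.png",im[:,:,::-1])
print(manip.current_clock(),manip.current_tool_pos(),manip.current_tcp_rot(),manip.current_q().round(2),manip.current_force())
E
```

```text
{'vfov': 65.70646984690485, 'cx': 255.61704803620216, 'cy': 193.05530083235595, 'eye': array([0.56879411, 0.1314048 , 0.35822892]), 'attitude': array([ 0.95436649, -0.25574021, -0.04022122,  0.14887515])}
4.25 [0.52728262 0.05989583 0.20106255] [8.66030087e-01 4.99990971e-01 8.90328395e-04 3.52407027e-04] [ 0.61  0.45 -0.98  1.87  0.43  1.05 -1.06] [-0.41693779  0.6507824   0.46204784]
```

View pics/w1.png

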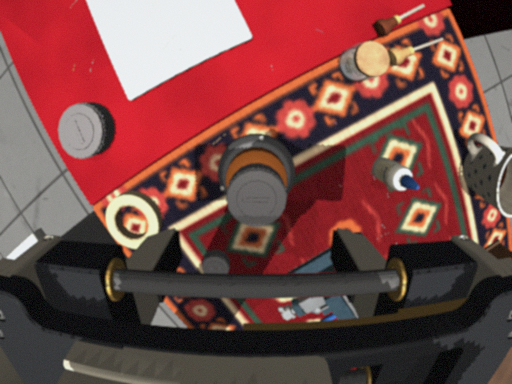

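The wrist view shows the cap top disc near (258,197), roughly centred between the fingers. The glue bottle is at (400,178), the jar at (365,60) and the big decoy at (85,130).

```bash
cat >> h.py <<'E'
def fray(c,u,v):
    f=192/np.tan(np.radians(c["vfov"])/2); x,y=u-c["cx"],v-c["cy"]; r=np.hypot(x,y)+1e-9; th=r/f
    return R.from_quat(c["attitude"]).apply([np.sin(th)*x/r,np.sin(th)*y/r,np.cos(th)])
def fplane(c,u,v,z):
    d=fray(c,u,v); e=np.asarray(c["eye"]); return e+d*(z-e[2])/d[2]
E
python3 - <<'E'
from h import *
from bench import viewer
c=viewer.get_calibration("wrist")
im=cv2.imread("pics/w1.png"); h=cv2.cvtColor(im,cv2.COLOR_BGR2HSV)
m=((h[...,1]<70)&(h[...,2]>70)).astype(np.uint8)*255
z=np.zeros_like(m); z[160:235,215:300]=m[160:235,215:300]
z=cv2.morphologyEx(cv2.morphologyEx(z,cv2.MORPH_CLOSE,np.ones((5,5))),cv2.MORPH_OPEN,np.ones((7,7)))
q=max(cv2.findContours(z,cv2.RETR_EXTERNAL,cv2.CHAIN_APPROX_NONE)[0],key=cv2.contourArea)
e=cv2.fitEllipse(q); print(e,cv2.boundingRect(q)); print("wrist xy",fplane(c,*e[0],.110))
g=np.array([fplane(c,*x,.110)[:2] for x in q[:,0].astype(float)]); (a,b),r=cv2.minEnclosingCircle(g.astype(np.float32)); print("circle",a,b,2*r)
s=cv2.cvtColor(cv2.imread("pics/scene0.png"),cv2.COLOR_BGR2HSV)
a=cv2.resize(im[150:240,210:310],(500,450),interpolation=cv2.INTER_CUBIC)
k=q[:,0]-[210,150]; cv2.polylines(a,[(k*5).astype(int)],True,(0,255,0),1)
b=cv2.resize(cv2.imread("pics/scene0.png")[180:240,260:320],(300,300),interpolation=cv2.INTER_CUBIC)
cv2.imwrite("pics/c2.png",np.hstack([a,np.vstack([b,np.zeros((150,300,3),np.uint8)])]))
E
```

```text
((255.18228149414062, 197.4581298828125), (57.16323471069336, 63.57876968383789), 93.72826385498047) (220, 168, 67, 59)
wrist xy [0.52681654 0.05926848 0.11      ]
circle 0.5255758762359619 0.05886645242571831 0.06181208789348602
```

View pics/c2.png

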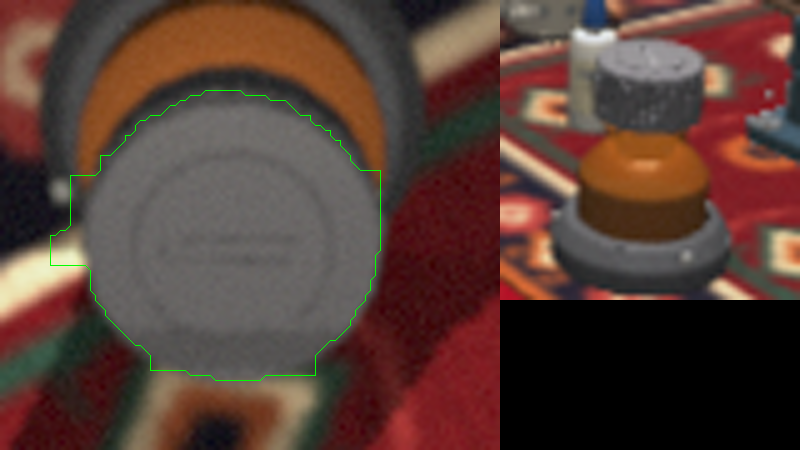

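The enlarged disc spans 84–380 by 92–380 in the crop, so its centre is at wrist pixel (256.4,197.3). I'll descend and grip lightly, watching the forces.

```bash
cat >> h.py <<'E'
def F(manip,n=5):
    a=[]
    for _ in range(n): a.append(manip.current_force()); manip.sleep(.01)
    return np.mean(a,0)
E
python3 - <<'E'
from h import *
from bench import viewer, manip, effector
c=viewer.get_calibration("wrist"); p=fplane(c,256.4,197.3,.11); print(p)
p=.7*p+.3*np.array([.5264,.0596,.11]); p[2]=0; np.save("p.npy",p); print(p)
o=down(np.radians(60))
manip.servo_line(p+[0,0,.13],o,vel=.12); f0=F(manip); np.save("f0.npy",f0)
manip.servo_line(p+[0,0,.084],o,vel=.06); print("down",F(manip)-f0, manip.current_tool_pos())
effector.close(f_grip=4); 
yt=np.array([np.sin(np.radians(60)),-np.cos(np.radians(60)),0])
f=F(manip)-f0; print("grip",f,"along jaw",f@yt,manip.current_finger_gap(),manip.current_gripper_force(),manip.current_tool_pos(),manip.current_clock(),manip.current_wrist_torque())
E
```

```text
[0.52782001 0.05885871 0.11      ]
[0.52739401 0.0590811  0.        ]
down [ 0.39534309 -0.14748406 -0.08069214] [0.52772176 0.059287   0.0843247 ]
grip [-0.35408378 -0.12178537  0.3980163 ] along jaw -0.2457528600306576 0.05455271780716841 4.000156377442181 [0.52726268 0.05912944 0.08399477] 6.7 [ 0.00711271  0.05109814 -0.02234441]
```

```bash
python3 - <<'E'
from h import *
from bench import manip, effector
p=np.load("p.npy"); f0=np.load("f0.npy"); o=down(np.radians(60))
effector.close(f_grip=50); f=F(manip)-f0; print("grip50",f,manip.current_finger_gap())
z=.084; fz=0
while fz<18 and z>.069 and np.hypot(*f[:2])<8:
    z-=.001 if fz<8 else .0004
    manip.servo_line(p+[0,0,z],o,vel=.02); f=F(manip,3)-f0; fz=f[2]
    print(round(z,4),f.round(1),round(manip.current_tool_pos()[2],4))
np.save("z.npy",z); print(manip.current_clock(),manip.current_finger_gap(),manip.current_tool_pos()-p)
E
```

```text
grip50 [-0.99618368 -0.25021247  1.60041129] 0.0533993390786254
0.083 [-1.8 -0.7  4.3] 0.0832
0.082 [-1.6 -0.5  5.1] 0.0821
0.081 [-2.8 -0.3  5.2] 0.0812
0.08 [-3.  -0.3  5.7] 0.0802
0.079 [-2.8 -0.4  6.5] 0.0792
0.078 [-2.7 -0.6  6.7] 0.0783
0.077 [-2.3 -0.2  7.2] 0.0773
0.076 [-4.1 -0.6  9.2] 0.0765
0.0756 [-4.7 -1.1 12.5] 0.0765
0.0752 [-6.4 -1.6 16.1] 0.0764
0.0748 [-7.1 -1.6 19.6] 0.0764
9.9833 0.05349862149887912 [4.99065016e-05 1.04117053e-04 7.63808963e-02]
```

```bash
python3 - <<'E'
from h import *
from bench import manip, effector
p=np.load("p.npy"); f0=np.load("f0.npy"); z=float(np.load("z.npy")); q=p.copy(); t0=manip.current_wrist_torque()[2]
a=0; 
while a<64:
    a+=4 if a<52 else 1.5
    manip.servo_line(q+[0,0,z],down(np.radians(60+a)),vel=.02)
    f=F(manip,3)-f0; t=manip.current_wrist_torque()[2]-t0
    r=R.from_quat(manip.current_tcp_rot()).as_matrix(); act=np.degrees(np.arctan2(r[1,0],r[0,0]))-60
    print(a,round(act,1),f.round(1),round(t,2),round(z,4),round(manip.current_clock(),1))
    q[:2]+=np.clip(f[:2]*5e-5,-4e-4,4e-4)
    z+=np.clip((f[2]-18.5)*1e-4,-3e-4,3e-4)
    if (a<50 and abs(t)>.9) or (a>50 and abs(t)>.6) or f[2]<10 or f[2]>25: print("stop");break
np.save("s.npy",[*q[:2],z,a]); print(q-p,manip.current_tool_pos(),manip.current_finger_gap())
E
```

```text
4 4.0 [-5.  -1.3 17.8] 0.12 0.0748 10.3
8 8.0 [-3.2 -1.1 16. ] 0.18 0.0747 10.5
12 12.0 [-3.4 -1.1 17. ] 0.08 0.0745 10.8
16 16.0 [-2.2 -0.6 18. ] 0.08 0.0743 11.1
20 20.1 [-3.4  0.1 18.3] 0.13 0.0743 11.4
24 24.1 [-2.5 -0.2 18.2] 0.11 0.0743 11.6
28 28.1 [-2.3  0.5 18.1] 0.14 0.0742 11.9
32 32.1 [-2.9  0.6 18.4] 0.14 0.0742 12.2
36 36.1 [-3.   0.1 18.6] 0.09 0.0742 12.5
40 40.1 [-3.8  0.3 18.8] 0.15 0.0742 12.7
44 44.1 [-2.3 -0.4 18.6] 0.12 0.0742 13.0
48 48.1 [-2.7  0.6 18.1] 0.14 0.0742 13.3
52 52.0 [-3.2  0.1 18.4] 0.07 0.0742 13.6
53.5 53.5 [-2.9 -0.9 18.5] -0.18 0.0742 13.8
55.0 55.0 [-3.1 -0.1 19. ] -0.3 0.0742 14.1
56.5 56.4 [-3.2 -0.6 19.4] -0.52 0.0742 14.4
58.0 57.9 [-3.  -0.3 18.9] -0.86 0.0743 14.7
stop
[-0.00260917 -0.00022827  0.        ] [0.52666605 0.05969447 0.07643447] 0.05318026184368292
```

The torque climbs from about 53°, so the cap is at the stop while still pressed. I'll ease the twist and lift.

```bash
python3 - <<'E'
from h import *
from bench import viewer, manip, effector
p=np.load("p.npy"); f0=np.load("f0.npy"); x,y,z,a=np.load("s.npy"); q=np.array([x,y,0]); o=down(np.radians(60+a-2))
z0=z; print("start",z0)
while z<.122:
    z+=.001 if z<.078 else .002
    w=min(1,(z-z0)/.003); b=q*(1-w)+p*w
    manip.servo_line(b+[0,0,z],o,vel=.03); f=F(manip,2)-f0
    print(round(z,4),f.round(1))
    if f[2]<-6 or np.hypot(*f[:2])>8: print("STOP"); break
print(manip.current_tool_pos(),manip.current_finger_gap(),manip.current_clock())
cv2.imwrite("pics/s2.png",cv2.resize(viewer.get_image("scene")[130:300,180:400,::-1],None,fx=3,fy=3))
E
```

```text
start 0.0743584823622542
0.0754 [-3.5 -0.3 14.4]
0.0764 [-2.8  0.2  9.9]
0.0774 [-3.4  0.7  7.5]
0.0784 [-4.7  0.6  4.8]
0.0804 [-6.1  0.3  4.8]
0.0824 [-6.1  1.4  5.3]
0.0844 [-5.9  1.3  4.3]
0.0864 [-6.3  0.7  4. ]
0.0884 [-3.7 -0.4  1.9]
0.0904 [-3.5  1.   1.1]
0.0924 [-2.8  0.6  0.4]
0.0944 [ 0.5  0.2 -0.2]
0.0964 [ 0.4 -0.2 -1.3]
0.0984 [-0.1  0.2 -0.4]
0.1004 [-0.3 -0.4 -0.5]
0.1024 [-0.2 -0.1 -1. ]
0.1044 [-0.1 -0.1 -0.5]
0.1064 [ 0.2 -0.5 -0.3]
0.1084 [ 0.4 -0.4 -0.7]
0.1104 [ 0.4  0.1 -1.2]
0.1124 [-0.2  0.4 -0.4]
0.1144 [-0.2 -0.4 -0.6]
0.1164 [ 0.7  0.5 -1.1]
0.1184 [ 0.1 -0.7 -0.5]
0.1204 [ 0.  -0.1 -1.1]
0.1224 [-0.2  0.  -1.3]
[0.52748067 0.0590943  0.12246597] 0.053397706831908226 21.5917
```

View pics/s2.png

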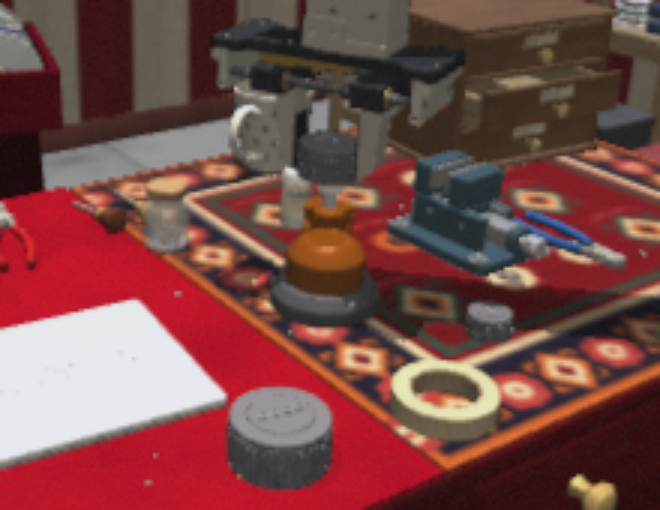

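The picture shows the cap held clear at (328,155), with the neck and white plunger free at (325,200) and the jar and glue bottle upright. Next I'll carry it to the board and lower it to contact.

```bash
python3 - <<'E'
from h import *
from bench import viewer, manip, effector
p=np.load("p.npy"); a=np.load("s.npy")[3]; o=down(np.radians(60+a-2)); b=np.array([.533,.336,0])
manip.servo_line(p+[0,0,.17],o,vel=.15)
manip.servo_line(b+[0,0,.17],o,vel=.15)
manip.servo_line(b+[0,0,.03],o,vel=.1); manip.sleep(.2)
f0=F(manip,8); z=.03; print(manip.current_clock(),manip.current_tool_pos())
while z>.003:
    z-=.001 if z<.018 else .002
    manip.servo_line(b+[0,0,z],o,vel=.02); f=F(manip,3)-f0
    if f[2]>2: break
print("contact",z,f,manip.current_tool_pos(),manip.current_clock())
E
```

```text
25.925 [0.53322561 0.33604185 0.03035134]
contact 0.009999999999999981 [-2.07628111 -2.04254753  7.72361009] [0.53309609 0.33611421 0.01101009] 29.775
```

```bash
python3 - <<'E'
from h import *
from bench import viewer, manip, effector
a=np.load("s.npy")[3]; o=down(np.radians(60+a-2)); b=np.array([.533,.336,0])
manip.servo_line(b+[0,0,.0107],o,vel=.02)
effector.open_jaws(); manip.sleep(.2)
manip.servo_line(b+[0,0,.2],o,vel=.12); manip.sleep(.3)
s=viewer.get_image("scene"); t=viewer.get_image("wrist")
cv2.imwrite("pics/e.png",np.hstack([cv2.resize(s[140:320,60:360],(450,270)),cv2.resize(t,(340,270))])[:,:,::-1])
print(manip.current_clock(),F(manip))
E
```

```text
33.15 [ 0.20575112 -0.17922853  0.02261144]
```

View pics/e.png

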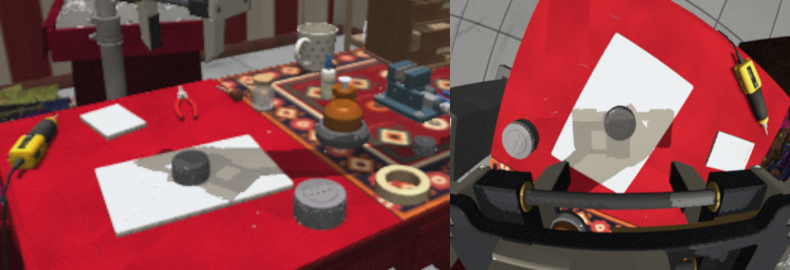

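The cap stands upright in the middle of the board, at (190,167) in the left half of the picture, and the gripper is clear. The jar and glue bottle have not moved.

```bash
python3 -c "
from bench import manip
print(manip.hand_in())"
```

```text
the job is handed in; nothing more can be done
None
```

The cap came off by pressing (about 19 N), turning to its stop and lifting; it now stands upright and released on the work board, the ring jar and glue bottle look untouched in the last picture, and I handed the job in at about 33 s, with no verdict shown.

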